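# Fit the spacer collar and keyed chuck to a banding wheel

### The arm

A 6-joint arm with a two-finger parallel gripper is mounted at the origin on the work surface. World frame = base frame: x ahead of the robot, y to its left, z up, the work surface at z = 0. Lengths are in m, angles in rad, forces in N, time in s.
With the tool pointing down it reaches from about 0.35 to 0.975 m from the base axis. Payload 4.9 kg.
Tool frame: the origin (TCP) lies on the centre line of the jaws, within the pads' length; the fingertips stand 11 mm ahead of it and the grasp point (between the pads) lies 8 mm behind it; z points along the fingers, y is the direction in which the jaws open and shut (so a half turn about z gives the same grasp; the last joint's range is limited). The gripper opens to 85 mm and grips with 20 to 120 N. Pads are 22 mm wide; open, the fingers measure 114 mm over their backs; the gripper's body (76 mm by 85 mm) begins 54 mm behind the grasp point. The pads swing forward as they close: fully open they stand 13 mm farther back than shut.
Start: joints at [-1.302, 0.053, 1.613, -0, 1.476, -0.119], TCP at [0.236, -0.579, 0.242] pointing down, gripper open.
Joint ranges: [-3.01, 3.01], [-1.01, 2.22], [0.06, 2.58], [-1.02, 4.17], [0.09, 2.62], [-3.14, 3.14]. Speed limits (rad/s): [2.57, 2.57, 3.14, 3.14, 3.14, 3.14].

### API

Orientations are given as a rotation vector (axis times angle).
In Python, from station import ctrl gives the robot as it stands.
- The arm moves only by the shell command python3 -m crank 'ROWS' [OPENING] [FORCE]. ROWS is JSON, a list of rows, each an object of numbers: "x", "y", "z": the shift along the tool's x, y, z as a fraction of full scale; "roll": the turn about the tool's z as a fraction of full scale. In form: [{"x": .., "y": .., "z": .., "roll": ..}, ...]. A call has 1 to 10 rows; each row shifts and turns the commanded pose from where the row before left it, along the tool's axes as they then stand; what a row does not reach is not made up. Full scale, the value 1, is 0.06 m for a shift and 0.12 rad for a turn. A row lasts 1/8 s, in which the tool goes at most 62.5 mm and 10.7 degrees, less where a joint would pass 70% of its speed; a pose out of reach is approached as far as the arm can. A call with a number of a shift or a turn outside -1 to 1 is refused whole. A call with a gripper value outside its range is refused whole. OPENING is the closure, from 0 (fully open) to 1 (shut), set as the call begins (- or left out, the last holds). The fingers move at their own pace and stop on an object; FORCE is the grip in N (left out, the last holds). Time passes only in rows, so rows that do not move let the fingers close. It gives the time, the measured TCP pose, the force and the opening at its end, in the units of the state.
- ctrl.get_obs(): the state, without advancing time (a new reading comes with each control period).
- ctrl.get_image(name): name is "scene" or "top"; returns a dict with "img" (420x560x3 uint8, red, green, blue), "K" (3x3 intrinsics, pixels), "rvec" (rotation vector, rad) and "tvec" (3), from world to camera coordinates, as OpenCV has them. Camera axes: x right, y down, z forward; pixel columns grow to the right and rows downward; lengths in m; the calibration is good to about 2 mm. A picture is of the moment at which its call begins. There is no depth.
- ctrl.finish_job(): hands the job in, once; it reports no verdict.
The state is a dict: "t": time; "q": joint angles; "dq": joint speeds; "effort": joint torques, N m; "tool_pos": TCP position; "tool_rot": TCP orientation; "contact_force": force on the tool from outside, world axes, zero at the start; "wrist_torque": the same for the moment, N m; "opening": finger opening in m.
Only numpy, scipy, OpenCV 4.12 (cv2) and the standard library are available. Lean on these libraries where they do the work, as an engineer would, in place of code of your own. Each camera call takes 0.05 s, during which the arm holds its last target.

### The job

Set the brass spacer collar into the pocket on top of the blue banding-wheel pedestal, narrow step down, and let go of it. Then take the grey keyed chuck out of its wooden stand, push its shaft through the collar, turn it until the key slips into the keyway, and keep pushing against the spring until the chuck's shoulder is fully home on the collar; finish while still holding it pressed down there, because the spring lifts it if you let go. Leave the other things on the table where they are.

Things in the scene. Friction and masses are not known exactly. Their poses are not given: they have to be found in the camera images.
- pedestal: Fixed blue pedestal, does not turn. Origin on the hub's axis at table height, z up, +x towards the keyway (yaw within 0.6 rad of world +x). Foot 140 mm in diameter, 14 mm high; hub 76 mm in diameter, flat top at z = 110 mm. A white line on the hub's rim and down its side marks the keyway's direction
- hub_top (a point): centre of the hub's top plane, z = 110 mm in the pedestal, same axes. Here is the mouth of a round pocket 48 mm in diameter and 8 mm deep; the seated collar's origin comes to this point
- keyway (a point): in the pocket's steel floor (z = 102 mm in the pedestal), 14 mm from the axis along the pedestal's +x: middle of the keyway, a straight slot 8 mm wide that reaches 17 mm from the axis, beside a round bore 22 mm in diameter on the axis, over 45 mm deep, straight sharp edges
- plunger (a joint): brass spring plunger, 18 mm in diameter, inside the bore; 0 is up (its top at z = 82 mm in the pedestal), grows in metres as it is pressed down, stop at 0.012. Resists with 6 N at first and 1 N more per mm; with collar and chuck fully home it reads about 0.008 (14 N)
- collar: loose brass collar, 0.10 to 0.17 kg. Origin on its axis at the underside of the flange, z up. Flange 54 mm in diameter, z = 0 to 14 mm; below it the narrow step, 44 mm in diameter, z = -6 to 0; through bore 34 mm. It starts on the bat, step down. Seated, the flange lies on the hub's top and the step does not reach the pocket's floor
- chuck: loose keyed chuck, 0.2 to 0.42 kg. Origin on the shaft's axis at the underside of its aluminium shoulder disc (48 mm in diameter, 6 mm thick), z up, +x the side of the key (yaw at the start within 0.6 rad of world +x). Fully home the origin is at z = 124 mm in the pedestal; with the key resting on the pocket's floor, not in the keyway, at 138 mm
- chuck_grip (a point): centre of the chuck's grey grip block, 25 mm above the chuck's origin, same axes. Block 48 mm along x, 40 mm along y (grip across y), z = 6 to 44 mm in the chuck; on it a black rubber pad 38 mm in diameter, 6 mm thick, with a white line from the centre to +x, going on down the block's +x side
- chuck_key (a point): lower outer end of the chuck's brass key, 14.5 mm from the axis along the chuck's +x, 36 mm below its origin. The key is 6 mm wide and runs up to the shoulder. Steel shaft 20 mm in diameter, 50 mm long below the shoulder, last 3 mm tapered, so its plain tip enters the bore 14 mm before the key meets the floor
- bat: fixed pale round plaster bat, 120 mm in diameter, 15 mm high, origin at the centre of its underside; carries the collar at the start
- stand: fixed wooden stand, 100 x 80 x 70 mm (its x, y, z), origin at the centre of its underside, with a square through hole of 37 mm at its centre; the chuck hangs in it on its shoulder, shaft down
- brush: loose paint brush, 170 mm long, lying between robot and pedestal; origin under it. Leave alone
- rib: loose wooden potter's rib, 50 x 95 x 6 mm, flat on the table; origin at the centre of its underside. Leave alone
- glaze_jar: loose blue jar with white lid, 52 mm in diameter, 65 mm high; origin at the centre of its underside. Leave alone
- bowl: loose pale bowl, 100 mm in diameter, 50 mm high; origin at the centre of its underside. Leave alone
- cup: loose white cup, 72 mm in diameter, 80 mm high; origin at the centre of its underside. Leave alone
- slip_bottle: loose clear bottle with yellow cap, 54 mm in diameter, 130 mm high; origin at the centre of its underside. Leave alone
- spanner: loose steel spanner lying on the table; origin under it. Leave alone
Things that resemble listed ones, but are neither listed nor needed, are in the scene too. What is shaped like the pedestal but orange or turquoise is not meant.

How it is judged:
By the outcome, as a careful person would: the job done as asked, in the order asked, and still so for the second after the job is handed in, while the arm keeps its last pose, push and grip.
It also fails if it takes over 56 s, if anything falls off the work surface, if the arm or the gripper's body presses on something with over 40 N, if the wrist force passes 120 N, or if a joint passes its speed limit or range.

## Working session

There is one attempt and no reset: what is moved stays moved. The work goes in short steps, Python scripts to look and compute and a shell command to move; the robot and the scene stay as the last step left them, time stands still between calls to the robot, and variables do not carry over. Pictures are saved under pics/ and viewed, and the job is handed in when it is done.

```bash
ls; mkdir -p pics; python3 - <<'E'
from station import ctrl
import cv2
o=ctrl.get_obs();print(o)
for n in("scene","top"):
    d=ctrl.get_image(n);cv2.imwrite(f"pics/{n}0.png",d["img"][:,:,::-1]);print(n,d["K"],d["rvec"],d["tvec"])
E
```

```text
pics
{'t': 0.0, 'q': array([-1.30200094e+00,  5.33656482e-02,  1.61430251e+00, -6.80667740e-06,
        1.47600812e+00, -1.18997488e-01]), 'dq': array([ 0.00172521, -0.00070396, -0.00040536,  0.00081696,  0.00037614,
       -0.00107315]), 'effort': array([ 2.76970604e-04, -3.93687952e+01, -3.70174778e+01, -2.23012546e-05,
        7.21916513e-03, -1.78955304e-06]), 'tool_pos': array([ 0.23617924, -0.57800226,  0.24105247]), 'tool_rot': array([-3.08068349e+00, -6.04934660e-01,  2.55355944e-04]), 'contact_force': array([0.72168043, 0.25828502, 0.06507851]), 'wrist_torque': array([ 0.00391512,  0.02121798, -0.04522903]), 'opening': 0.08499782471635782}
scene [[481.68005922   0.         282.57802974]
 [  0.         481.68005922 207.69383114]
 [  0.           0.           1.        ]] [ 2.3119749   0.90830256 -0.32127704] [-0.38508863 -0.21741047  1.4849115 ]
top [[482.92929627   0.         283.6518484 ]
 [  0.         482.92929627 214.60065152]
 [  0.           0.           1.        ]] [ 2.21460117 -2.16639875  0.11184539] [-0.03215268  0.5486263   1.12250942]
```

View pics/scene0.png

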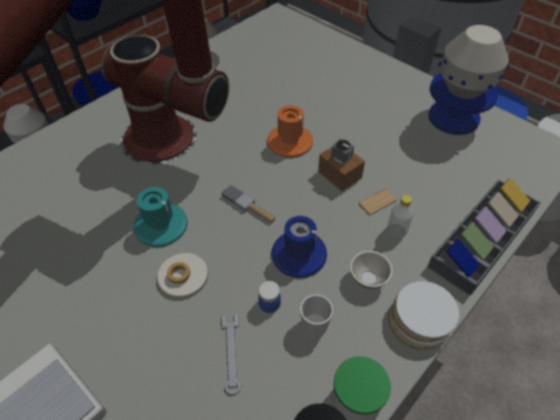

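View pics/top0.png

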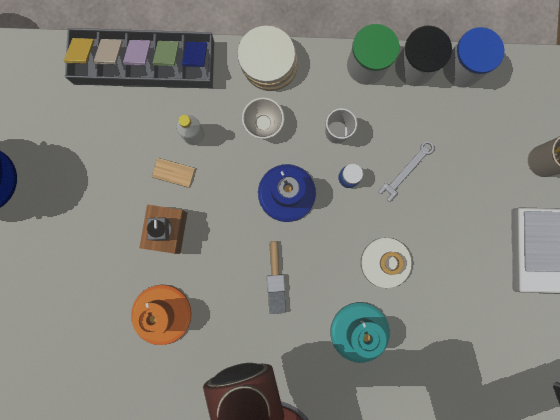

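The scene view shows the blue pedestal at (300,240), the collar on the bat at (178,272) and the chuck in its stand at (342,155). In the top view they are at (288,188), (392,263) and (158,228). I'll enlarge these areas.

```bash
python3 - <<'E'
import cv2,numpy as np
def crop(n,cs,out):
    im=cv2.imread(f"pics/{n}0.png");r=[]
    for (u,v) in cs:
        c=im[v-30:v+30,u-25:u+25]
        c=cv2.resize(c,None,fx=5,fy=5,interpolation=cv2.INTER_CUBIC)
        for k in range(0,50,10):
            cv2.putText(c,str(u-25+k),(k*5,8),0,.3,(0,255,255),1);c[::4,k*5]=(0,255,255)
        for k in range(0,60,10):
            cv2.putText(c,str(v-30+k),(0,k*5+8),0,.3,(0,255,0),1);c[k*5,::4]=(0,255,0)
        r.append(c)
    cv2.imwrite(out,np.hstack(r))
crop("scene",[(300,240),(180,273),(342,160)],"pics/sc1.png")
crop("top",[(288,192),(390,263),(160,230)],"pics/tc1.png")
E
```

```text
(no output)
```

View pics/sc1.png

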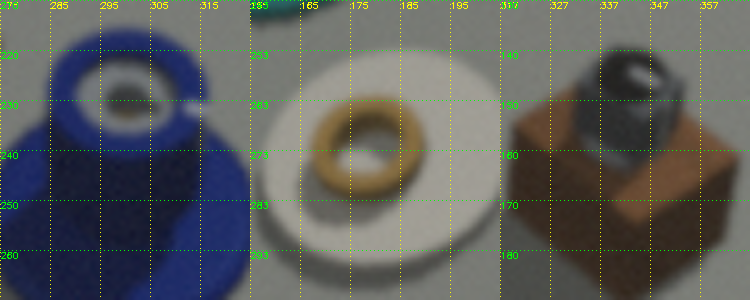

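View pics/tc1.png

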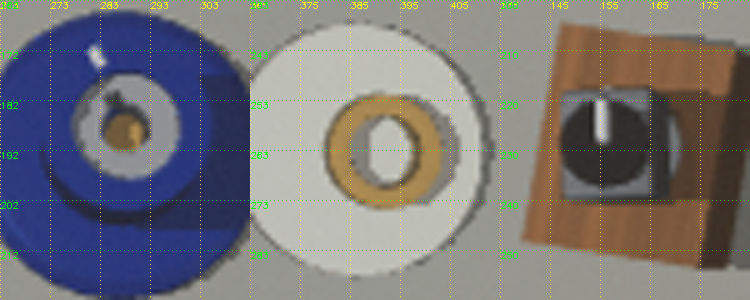

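```bash
cat > h.py <<'E'
import cv2,numpy as np
from scipy.optimize import least_squares,minimize
from scipy.ndimage import map_coordinates
K={'scene':np.array([[481.68005922,0,282.57802974],[0,481.68005922,207.69383114],[0,0,1]]),
'top':np.array([[482.92929627,0,283.6518484],[0,482.92929627,214.60065152],[0,0,1]])}
R={'scene':np.array([2.3119749,.90830256,-.32127704]),'top':np.array([2.21460117,-2.16639875,.11184539])}
T={'scene':np.array([-.38508863,-.21741047,1.4849115]),'top':np.array([-.03215268,.5486263,1.12250942])}
def proj(n,P): return cv2.projectPoints(np.atleast_2d(np.array(P,float)),R[n],T[n],K[n],None)[0][:,0]
def tri(a,b,z=None):
    f=lambda p:np.r_[proj('scene',p)[0]-a,proj('top',p)[0]-b]
    s=least_squares(f,[.6,0,.1]);return s.x,s.fun
def atz(n,uv,z):
    f=lambda p:proj(n,[p[0],p[1],z])[0]-uv
    return least_squares(f,[.6,0]).x
def circ(c,r,n=120):
    a=np.linspace(0,2*np.pi,n,endpoint=False);return np.c_[c[0]+r*np.cos(a),c[1]+r*np.sin(a),np.full(n,c[2])]
def grad(n,path):
    g=cv2.GaussianBlur(cv2.imread(path).astype(np.float32),(0,0),.8)
    m=np.sqrt(sum(cv2.Sobel(g[:,:,i],5,1,0)**2+cv2.Sobel(g[:,:,i],5,0,1)**2 for i in range(3)))
    return np.minimum(m,np.percentile(m,98))
def edgefit(paths,x0,radii_dz,cams=('scene','top'),zfix=False):
    G={n:grad(n,paths[n]) for n in cams}
    def cost(p):
        c=np.array([p[0],p[1],x0[2] if zfix else p[2]]);s=0
        for n in cams:
            for r,dz in radii_dz:
                uv=proj(n,circ(c+[0,0,dz],r));s-=map_coordinates(G[n],[uv[:,1],uv[:,0]],order=1).mean()
        return s
    best=None
    for dx in(-.004,0,.004):
        for dy in(-.004,0,.004):
            s=minimize(cost,np.array(x0)+[dx,dy,0],method='Nelder-Mead',options=dict(initial_simplex=np.array(x0)+[dx,dy,0]+np.array([[0,0,0],[.004,0,0],[0,.004,0],[0,0,.006]]),xatol=1e-4,fatol=.01))
            if best is None or s.fun<best.fun:best=s
    return best.x,best.fun
E
python3 - <<'E'
from h import *
print('hub',tri((299.8,228.3),(286.7,187)))
print('collar',tri((178.5,269.5),(391,262.5)))
print('pad',tri((344,145),(155.5,228.5)))
P={n:f'pics/{n}0.png' for n in K}
for name,x0,rr in [('hub',(0,0,0),[(.038,0),(.024,0)]),('collar',(0,0,0),[(.027,0),(.017,0)]),('pad',(0,0,0),[(.019,0)])]:
    x0=dict(hub=tri((299.8,228.3),(286.7,187)),collar=tri((178.5,269.5),(391,262.5)),pad=tri((344,145),(155.5,228.5)))[name][0]
    for cams in [('scene','top')]:
        x,f=edgefit(P,x0,rr,cams);print(name,x.round(4),f)
    x0=np.r_[x[:2],dict(hub=.11,collar=.035,pad=.12)[name]]
    for cams in [('scene','top'),('scene',),('top',)]:
        x,f=edgefit(P,x0,rr,cams,True);print('   z fixed',cams,x[:2].round(4),f)
# directions
for a,z in [('hubline',.11),('pad',.12)]:
    for n,p,q in [('scene',)+(((310,229.5),(316,231.5)) if a=='hubline' else ((341,143.5),(348,147))),('top',)+(((282.5,175),(279.5,171)) if a=='hubline' else ((154,230),(154,220)))]:
        A=atz(n,p,z);B=atz(n,q,z);print(a,n,A,B,np.arctan2(*(B-A)[::-1]))
E
```

```text
hub (array([ 0.60351782, -0.02417479,  0.10466489]), array([ 0.24965485, -0.02025207,  0.162685  ,  0.16985685]))
collar (array([ 0.44176997, -0.27235161,  0.03758794]), array([-0.07212686, -0.00368809, -0.0525106 , -0.04759784]))
pad (array([0.50660442, 0.25972452, 0.11310347]), array([-0.99139894,  0.14047569, -0.5351424 , -0.5957292 ]))
hub [ 0.6043 -0.0268  0.1062] -699.147216796875
   z fixed ('scene', 'top') [ 0.6043 -0.0268] -676.9200439453125
   z fixed ('scene',) [ 0.6065 -0.0284] -352.316162109375
   z fixed ('top',) [ 0.6037 -0.0268] -343.01263427734375
collar [ 0.4404 -0.2735  0.0312] -748.1273193359375
   z fixed ('scene', 'top') [ 0.4415 -0.2739] -735.7457275390625
   z fixed ('scene',) [ 0.4426 -0.2746] -348.9136962890625
   z fixed ('top',) [ 0.4404 -0.2733] -397.5066833496094
pad [0.5056 0.2568 0.1206] -389.7431640625
   z fixed ('scene', 'top') [0.5056 0.2571] -389.50347900390625
   z fixed ('scene',) [0.504  0.2595] -165.54550170898438
   z fixed ('top',) [0.5056 0.2569] -224.65455627441406
hubline scene [ 0.62541714 -0.01410638] [ 0.63943149 -0.00898366] 0.3504459498907554
hubline top [ 0.62956087 -0.01386668] [ 0.63829873 -0.00706529] 0.6614196915566966
pad scene [0.50273529 0.254838  ] [0.52486688 0.25694613] 0.09496765369600907
pad top [0.50172683 0.25991351] [0.52325441 0.26082854] 0.042479546329959476
```

```bash
cat > ov.py <<'E'
from h import *
def line(img,n,pts,c,s,o):
    uv=((proj(n,pts)-o+.5)*s).astype(np.int32);cv2.polylines(img,[uv],False,c,1,cv2.LINE_AA)
def crop(path,u,v,w=60,h=60,s=8):
    im=cv2.imread(path);o=np.array([u-w//2,v-h//2])
    return cv2.resize(im[o[1]:o[1]+h,o[0]:o[0]+w],None,fx=s,fy=s,interpolation=cv2.INTER_CUBIC),o,s
def cl(c,r): p=circ(c,r);return np.vstack([p,p[:1]])
def ray(c,yaw,r0,r1): d=np.array([np.cos(yaw),np.sin(yaw),0]);return np.array([c+d*r0,c+d*r1])
def box(c,yaw,lx,ly):
    X=np.array([np.cos(yaw),np.sin(yaw),0]);Y=np.array([-X[1],X[0],0]);c=np.array(c)
    return np.array([c+X*a*lx/2+Y*b*ly/2 for a,b in[(1,1),(1,-1),(-1,-1),(-1,1),(1,1)]])
E
python3 - <<'E'
from ov import *
hub=np.array([.6043,-.0268,.11]);pad=np.array([.5056,.257,.12])
out=[]
for n in('scene','top'):
    row=[]
    u,v=proj(n,hub)[0].round().astype(int);im,o,s=crop(f'pics/{n}0.png',u,v,48,34)
    line(im,n,cl(hub,.038),(0,255,255),s,o);line(im,n,cl(hub,.024),(0,255,0),s,o)
    line(im,n,cl(hub-[0,0,.008],.011),(255,255,0),s,o)
    for y in(.45,.55): line(im,n,ray(hub,y,.02,.042),(0,0,255),s,o)
    row.append(im)
    u,v=proj(n,pad)[0].round().astype(int);im,o,s=crop(f'pics/{n}0.png',u,v,48,34)
    line(im,n,cl(pad,.019),(0,255,255),s,o)
    for y in(0.0,.1): line(im,n,ray(pad,y,.0,.024),(0,0,255),s,o)
    line(im,n,box(pad-[0,0,.006],0.05,.048,.04),(0,255,0),s,o)
    line(im,n,box(pad-[0,0,.05],0.05,.1,.08),(0,255,0),s,o)
    row.append(im);out.append(np.hstack(row))
cv2.imwrite('pics/ov1.png',np.vstack(out))
E
```

```text
(no output)
```

View pics/ov1.png

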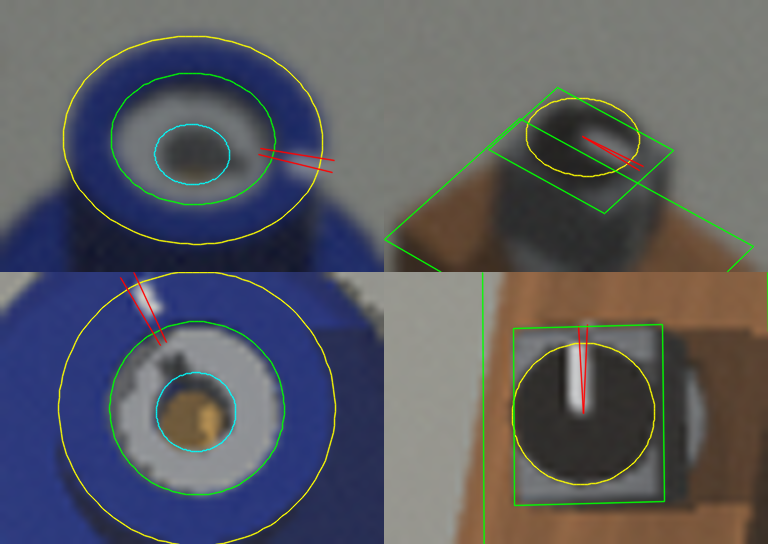

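```bash
python3 - <<'E'
from ov import *
hub=np.array([.6043,-.0268,.11]);pad=np.array([.5056,.257,.12])
for nm,c,r0,r1 in(('hub',hub,.026,.037),('pad',pad,.006,.0185),('keyway',hub-[0,0,.008],.012,.016)):
  for n in('scene','top'):
    im=cv2.imread(f'pics/{n}0.png').astype(np.float32).min(2)
    ys=np.arange(-.6,1.2,.02)
    val=[]
    for y in ys:
        d=np.array([np.cos(y),np.sin(y),0]);uv=proj(n,[c+d*r for r in np.linspace(r0,r1,10)])
        val.append(map_coordinates(im,[uv[:,1],uv[:,0]],order=1).mean())
    v=np.array(val); v=v if nm!='keyway' else 255-v
    w=np.clip(v-(v.max()+np.median(v))/2,0,None)
    print(nm,n,'yaw',(w*ys).sum()/w.sum(),'peak',ys[v.argmax()])
E
```

```text
hub scene yaw 0.4473125494802014 peak 0.46000000000000096
hub top yaw 0.4511814295791796 peak 0.46000000000000096
pad scene yaw 0.15511173690434524 peak 0.1600000000000007
pad top yaw 0.16243855952241784 peak 0.1600000000000007
keyway scene yaw 0.4574729430065224 peak 0.480000000000001
keyway top yaw 0.47179366139638795 peak 0.3800000000000009
```

```bash
cat > go.py <<'E'
import sys,numpy as np
from station import ctrl
from scipy.spatial.transform import Rotation as Ro
o=ctrl.get_obs();p=o['tool_pos'];M=Ro.from_rotvec(o['tool_rot']).as_matrix()
yaw=np.arctan2(M[1,0],M[0,0])
print('t %.2f tcp'%o['t'],p.round(4),'yaw %.4f'%yaw,'tilt',M[:,2].round(4),'open %.4f'%o['opening'],'F',o['contact_force'].round(1),'M',o['wrist_torque'].round(2))
if len(sys.argv)>3:
    tg=np.array([float(a) for a in sys.argv[1:4]]);d=M.T@(tg-p)
    print('full-scale units tool xyz',(d/.06).round(3),'mm',(d*1000).round(1))
if len(sys.argv)>4:print('roll units',round(-(float(sys.argv[4])-yaw)/.12,3))
E
python3 go.py .441 -.2737 .2
```

```text
t 0.10 tcp [ 0.2362 -0.578   0.2412] yaw 0.3878 tilt [-5.0e-04  1.8e-03 -1.0e+00] open 0.0858 F [-0.8 -0.5  0.3] M [-0.    0.01  0.05]
full-scale units tool xyz [ 5.078 -3.404  0.694] mm [ 304.7 -204.2   41.6]
```

```bash
python3 -m crank '[{"x":0.635,"y":-0.425,"z":0},{"x":0.635,"y":-0.425,"z":0},{"x":0.635,"y":-0.425,"z":0},{"x":0.635,"y":-0.425,"z":0},{"x":0.635,"y":-0.425,"z":0.2},{"x":0.635,"y":-0.425,"z":0.5},{"x":0.635,"y":-0.425,"z":0.5},{"x":0.635,"y":-0.425,"z":0.5},{"z":0},{"z":0}]' 0 40; python3 go.py .441 -.2737 .034
```

```text
t 0.10 tcp [ 0.2362 -0.578   0.2412] yaw 0.3878 tilt [-5.0e-04  1.8e-03 -1.0e+00] open 0.0858 F [-0.8 -0.5  0.3] M [-0.    0.01  0.05]
full-scale units tool xyz [ 5.077 -3.398  3.46 ] mm [ 304.6 -203.9  207.6]validation failed for argument at $[0]...
```

```bash
python3 -m crank '[{"x":0.635,"y":-0.425,"z":0,"roll":0},{"x":0.635,"y":-0.425,"z":0,"roll":0},{"x":0.635,"y":-0.425,"z":0,"roll":0},{"x":0.635,"y":-0.425,"z":0,"roll":0},{"x":0.635,"y":-0.425,"z":0.2,"roll":0},{"x":0.635,"y":-0.425,"z":0.5,"roll":0},{"x":0.635,"y":-0.425,"z":0.5,"roll":0},{"x":0.635,"y":-0.425,"z":0.5,"roll":0},{"x":0,"y":0,"z":0,"roll":0},{"x":0,"y":0,"z":0,"roll":0}]' 0 40; python3 go.py .441 -.2737 .034
```

```text
t: 1.35
tool_pos: [0.4413, -0.2746, 0.1404]
tool_rot: [3.082, 0.606, -0.0]
contact_force: [0.1, -0.2, 0.1]
opening: 0.0853
t 1.35 tcp [ 0.4413 -0.2746  0.1404] yaw 0.3882 tilt [-2.e-04 -3.e-04 -1.e+00] open 0.0853 F [ 0.1 -0.2  0.1] M [-0.04 -0.01 -0.03]
full-scale units tool xyz [ 1.000e-03 -1.700e-02  1.773e+00] mm [ 1.000e-01 -1.000e+00  1.064e+02]
```

```bash
python3 -m crank '[{"x":0,"y":0,"z":0.6,"roll":0},{"x":0,"y":0,"z":0.6,"roll":0},{"x":0,"y":0,"z":0.35,"roll":0},{"x":0,"y":0,"z":0.2,"roll":0},{"x":0,"y":0,"z":0,"roll":0}]' ; python3 go.py .441 -.2737 .034
python3 - <<'E'
from station import ctrl
from ov import *
for n in('scene','top'):cv2.imwrite(f'pics/{n}1.png',ctrl.get_image(n)['img'][:,:,::-1])
a,_,_=crop('pics/scene1.png',180,265,60,70,6);b,_,_=crop('pics/top1.png',391,263,60,70,6);cv2.imwrite('pics/c1.png',np.hstack([a,b]))
E
```

```text
t: 1.98
tool_pos: [0.4411, -0.2752, 0.0354]
tool_rot: [-3.083, -0.604, 0.0]
contact_force: [0.1, 0.5, -1.0]
opening: 0.085
t 1.98 tcp [ 0.4411 -0.2752  0.0354] yaw 0.3866 tilt [-1.e-04  0.e+00 -1.e+00] open 0.0850 F [ 0.1  0.5 -1. ] M [-0.02 -0.01  0.02]
full-scale units tool xyz [ 0.007 -0.024  0.024] mm [ 0.4 -1.4  1.4]
```

View pics/c1.png

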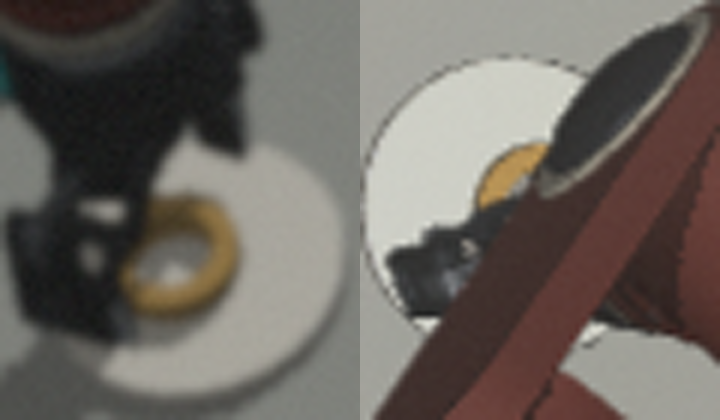

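The scene crop shows the collar between the two open fingers, so I'll close on it.

```bash
python3 -m crank '[{"x":0,"y":-0.02,"z":0.02,"roll":0},{"x":0,"y":0,"z":0,"roll":0},{"x":0,"y":0,"z":0,"roll":0},{"x":0,"y":0,"z":0,"roll":0},{"x":0,"y":0,"z":0,"roll":0},{"x":0,"y":0,"z":0,"roll":0}]' 0.6 40 ; python3 go.py .6043 -.0268 .2
```

```text
t: 2.82
tool_pos: [0.4415, -0.2739, 0.0356]
tool_rot: [3.081, 0.606, 0.001]
contact_force: [-1.1, 0.5, 5.7]
opening: 0.0516
t 2.83 tcp [ 0.4415 -0.2739  0.0356] yaw 0.3882 tilt [ 0.001  -0.0012 -1.    ] open 0.0516 F [-1.1  0.5  5.7] M [0.09 0.27 0.05]
full-scale units tool xyz [ 4.071 -2.781 -2.742] mm [ 244.2 -166.8 -164.5]
```

```bash
python3 -m crank '[{"x":0,"y":0,"z":-0.1,"roll":0},{"x":0,"y":0,"z":-0.5,"roll":0},{"x":0,"y":0,"z":-0.8,"roll":0},{"x":0,"y":0,"z":-0.8,"roll":0},{"x":0,"y":0,"z":-0.5,"roll":0},{"x":0,"y":0,"z":0,"roll":0},{"x":0,"y":0,"z":0,"roll":0}]'; python3 go.py .6043 -.0268 .2
python3 - <<'E'
from station import ctrl
from ov import *
for n in('scene','top'):cv2.imwrite(f'pics/{n}2.png',ctrl.get_image(n)['img'][:,:,::-1])
p=ctrl.get_obs()['tool_pos'];r=[]
for n in('scene','top'):
    u,v=proj(n,p)[0].round().astype(int);r.append(crop(f'pics/{n}2.png',u,v,64,70,6)[0])
cv2.imwrite('pics/c2.png',np.hstack(r))
E
```

```text
t: 3.7
tool_pos: [0.4401, -0.2727, 0.1942]
tool_rot: [-3.081, -0.605, 0.003]
contact_force: [-1.1, -0.0, -1.3]
opening: 0.0515
t 3.70 tcp [ 0.4401 -0.2727  0.1942] yaw 0.3878 tilt [-0.0021  0.0017 -1.    ] open 0.0515 F [-1.1 -0.  -1.3] M [-0.    0.05  0.  ]
full-scale units tool xyz [ 4.082 -2.759 -0.095] mm [ 244.9 -165.5   -5.7]
```

View pics/c2.png

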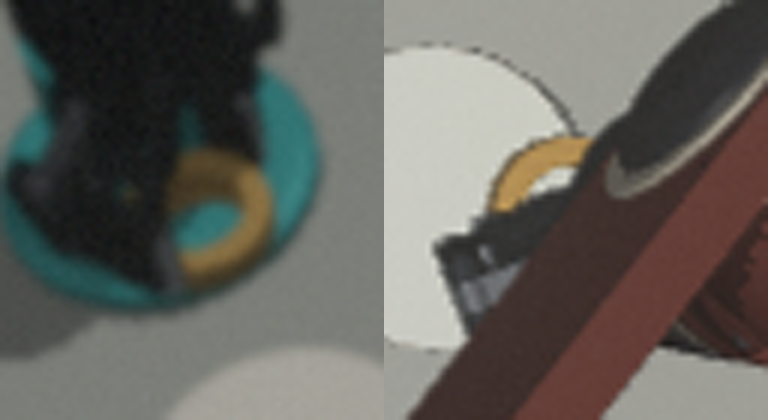

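```bash
cat > ovc.py <<'E'
from station import ctrl
from ov import *
import sys
from scipy.spatial.transform import Rotation as Ro
k=sys.argv[1];dz=float(sys.argv[2]) # collar top relative to tcp
ob=ctrl.get_obs();p=ob['tool_pos']
r=[]
for n in('scene','top'):
    cv2.imwrite(f'pics/{n}{k}.png',ctrl.get_image(n)['img'][:,:,::-1])
    c=p+[0,0,dz]
    u,v=proj(n,c)[0].round().astype(int);im,o,s=crop(f'pics/{n}{k}.png',u,v,48,60,8)
    line(im,n,cl(c,.027),(0,255,255),s,o);line(im,n,cl(c,.017),(0,255,0),s,o);line(im,n,cl(c-[0,0,.014],.027),(255,0,255),s,o);r.append(im)
cv2.imwrite(f'pics/ov{k}.png',np.hstack(r))
E
python3 ovc.py 3 -0.0005
```

```text
(no output)
```

View pics/ov3.png

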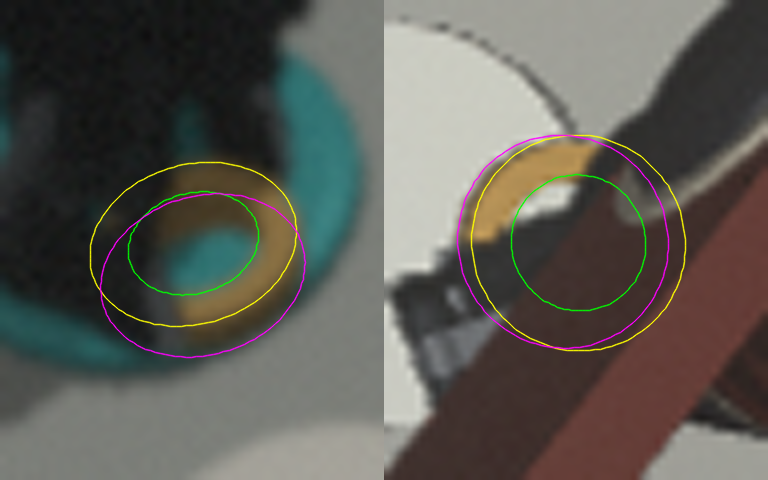

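```bash
python3 ovc.py 4 -0.005
```

```text
(no output)
```

View pics/ov4.png

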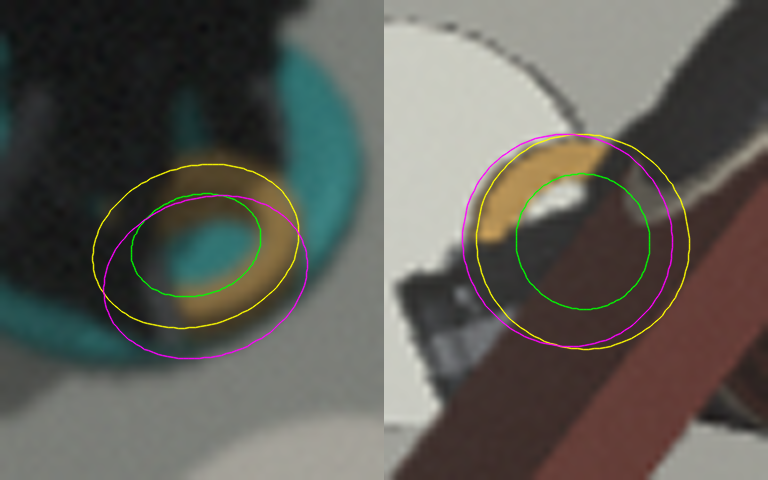

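Held: the overlay fits with the collar's top about 5 mm below the TCP. Moving over the hub.

```bash
python3 -m crank '[{"x":0.4,"y":-0.27,"z":0,"roll":0},{"x":0.6,"y":-0.41,"z":0,"roll":0},{"x":0.7,"y":-0.47,"z":0,"roll":0},{"x":0.7,"y":-0.47,"z":0,"roll":0},{"x":0.7,"y":-0.47,"z":0,"roll":0},{"x":0.6,"y":-0.41,"z":0,"roll":0},{"x":0.38,"y":-0.26,"z":0.2,"roll":0},{"x":0,"y":0,"z":0.3,"roll":0},{"x":0,"y":0,"z":0,"roll":0}]'; python3 go.py .6043 -.0268 .150; python3 ovc.py 5 -0.005
```

```text
t: 5.12
tool_pos: [0.603, -0.0277, 0.163]
tool_rot: [-3.081, -0.605, 0.009]
contact_force: [0.8, -0.4, -1.3]
opening: 0.0516
t 5.12 tcp [ 0.603  -0.0277  0.163 ] yaw 0.3877 tilt [-5.7e-03  5.0e-04 -1.0e+00] open 0.0516 F [ 0.8 -0.4 -1.3] M [ 0.07 -0.08 -0.02]
full-scale units tool xyz [ 0.027 -0.004  0.216] mm [ 1.6 -0.2 13. ]
```

View pics/ov5.png

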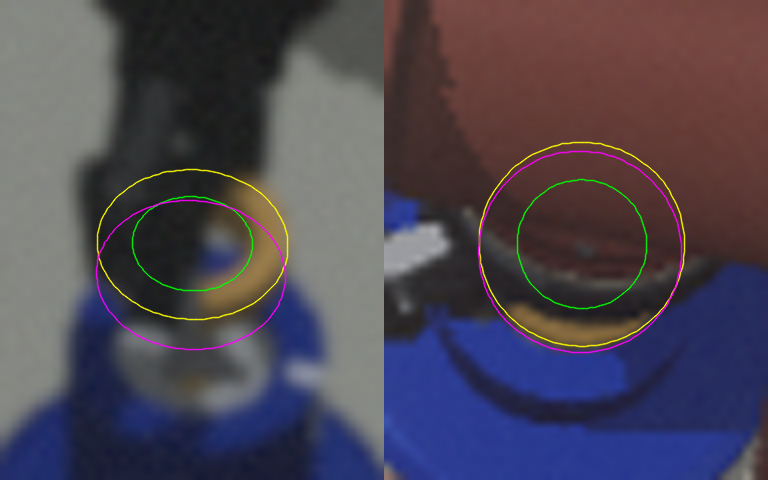

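```bash
python3 -m crank '[{"x":0.02,"y":0,"z":0.2,"roll":0},{"x":0,"y":0,"z":0.15,"roll":0},{"x":0,"y":0,"z":0,"roll":0},{"x":0,"y":0,"z":0,"roll":0}]'; python3 go.py .6043 -.0268 .129;  python3 ovc.py 6 -0.005
```

```text
t: 5.72
tool_pos: [0.606, -0.0271, 0.1452]
tool_rot: [3.083, 0.605, 0.0]
contact_force: [-0.0, -0.5, -0.2]
opening: 0.0516
t 5.72 tcp [ 0.606  -0.0271  0.1452] yaw 0.3877 tilt [ 0. -0. -1.] open 0.0516 F [-0.  -0.5 -0.2] M [-0.02  0.01  0.01]
full-scale units tool xyz [-0.025 -0.016  0.269] mm [-1.5 -0.9 16.2]
```

View pics/ov6.png

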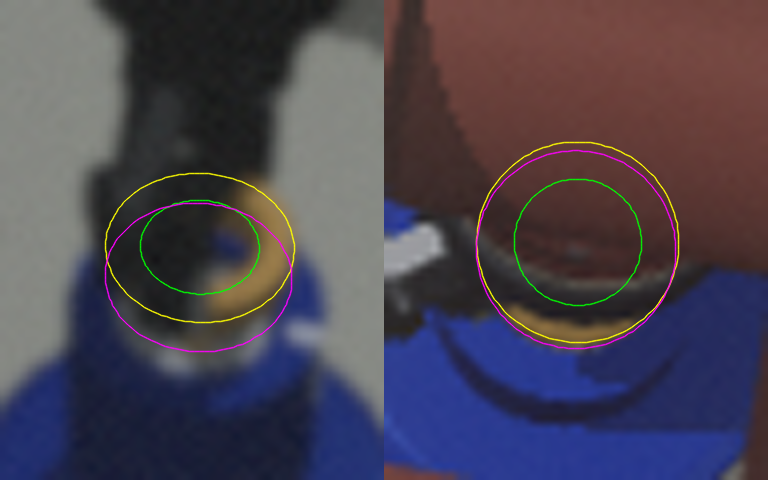

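```bash
python3 -m crank '[{"x":-0.02,"y":-0.01,"z":0.08,"roll":0},{"x":0,"y":0,"z":0.06,"roll":0},{"x":0,"y":0,"z":0.04,"roll":0},{"x":0,"y":0,"z":0,"roll":0},{"x":0,"y":0,"z":0,"roll":0}]'; python3 go.py .6043 -.0268 .129
```

```text
t: 6.45
tool_pos: [0.6048, -0.0269, 0.1344]
tool_rot: [3.083, 0.605, 0.0]
contact_force: [-0.9, -0.4, -1.9]
opening: 0.0517
t 6.45 tcp [ 0.6048 -0.0269  0.1344] yaw 0.3878 tilt [ 1.e-04 -0.e+00 -1.e+00] open 0.0517 F [-0.9 -0.4 -1.9] M [ 0.07 -0.01  0.06]
full-scale units tool xyz [-0.006 -0.005  0.09 ] mm [-0.4 -0.3  5.4]
```

```bash
python3 -m crank '[{"x":0,"y":0,"z":0.03,"roll":0},{"x":0,"y":0,"z":0.03,"roll":0},{"x":0,"y":0,"z":0,"roll":0},{"x":0,"y":0,"z":0,"roll":0}]'; python3 go.py .6043 -.0268 .129
```

```text
t: 6.95
tool_pos: [0.6047, -0.0269, 0.1307]
tool_rot: [-3.083, -0.605, 0.0]
contact_force: [0.0, 0.6, -1.3]
opening: 0.0518
t 6.95 tcp [ 0.6047 -0.0269  0.1307] yaw 0.3878 tilt [-0.  0. -1.] open 0.0518 F [ 0.   0.6 -1.3] M [-0.01 -0.01 -0.01]
full-scale units tool xyz [-0.005 -0.004  0.028] mm [-0.3 -0.2  1.7]
```

```bash
python3 -m crank '[{"x":0,"y":0,"z":0.03,"roll":0},{"x":0,"y":0,"z":0.03,"roll":0},{"x":0,"y":0,"z":0,"roll":0}]'; python3 go.py .6043 -.0268 .129
```

```text
t: 7.32
tool_pos: [0.6045, -0.0269, 0.1268]
tool_rot: [-3.083, -0.605, 0.001]
contact_force: [0.8, 0.4, -1.3]
opening: 0.0516
t 7.33 tcp [ 0.6045 -0.0269  0.1268] yaw 0.3878 tilt [-5.e-04  1.e-04 -1.e+00] open 0.0516 F [ 0.8  0.4 -1.3] M [ 0.01 -0.01  0.04]
full-scale units tool xyz [-0.003 -0.002 -0.037] mm [-0.2 -0.1 -2.2]
```

```bash
python3 -m crank '[{"x":0,"y":0,"z":0.03,"roll":0},{"x":0,"y":0,"z":0.02,"roll":0},{"x":0,"y":0,"z":0,"roll":0}]'; python3 go.py .6043 -.0268 .129;python3 ovc.py 7 -0.0005
```

```text
t: 7.7
tool_pos: [0.6048, -0.0269, 0.1247]
tool_rot: [3.083, 0.605, 0.0]
contact_force: [-1.6, 0.9, 1.3]
opening: 0.0516
t 7.70 tcp [ 0.6048 -0.0269  0.1247] yaw 0.3878 tilt [ 3.e-04 -1.e-04 -1.e+00] open 0.0516 F [-1.6  0.9  1.3] M [ 0.02  0.32 -0.04]
full-scale units tool xyz [-0.007 -0.005 -0.072] mm [-0.4 -0.3 -4.3]
```

View pics/ov7.png

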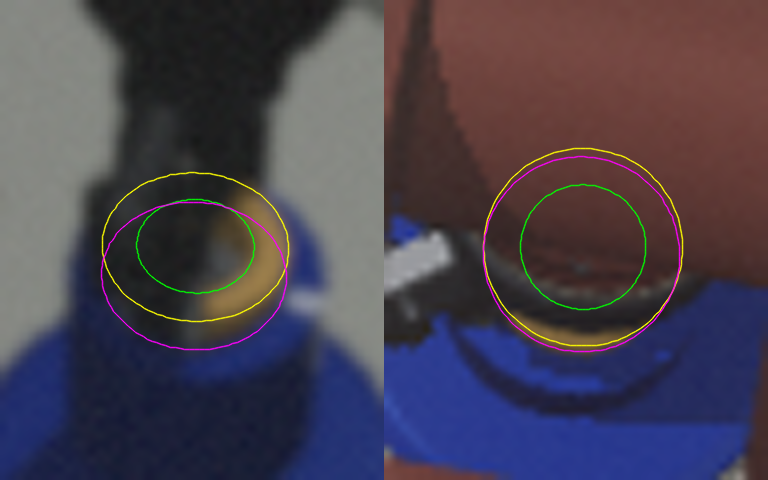

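```bash
python3 -m crank '[{"x":0,"y":0,"z":0.02,"roll":0},{"x":0,"y":0,"z":0,"roll":0},{"x":0,"y":0,"z":0,"roll":0}]'; python3 go.py .6043 -.0268 .129
```

```text
t: 8.18
tool_pos: [0.6049, -0.0269, 0.1246]
tool_rot: [3.082, 0.606, 0.0]
contact_force: [-5.6, 1.0, 8.5]
opening: 0.0515
t 8.18 tcp [ 0.6049 -0.0269  0.1246] yaw 0.3879 tilt [ 2.e-04 -2.e-04 -1.e+00] open 0.0515 F [-5.6  1.   8.5] M [ 0.04  0.86 -0.02]
full-scale units tool xyz [-0.008 -0.006 -0.073] mm [-0.5 -0.4 -4.4]
```

Hard contact came at TCP z = 0.1246, which matches the flange resting on the hub's top. Step-on-rim contact would have come about 6 mm higher. Releasing.

```bash
python3 -m crank '[{"x":-0.008,"y":0,"z":-0.01,"roll":0},{"x":0,"y":0,"z":0,"roll":0},{"x":0,"y":0,"z":0,"roll":0}]'; python3 -m crank '[{"x":0,"y":0,"z":0,"roll":0},{"x":0,"y":0,"z":0,"roll":0},{"x":0,"y":0,"z":-0.1,"roll":0},{"x":0,"y":0,"z":-0.5,"roll":0},{"x":0,"y":0,"z":-0.8,"roll":0},{"x":0,"y":0,"z":-0.4,"roll":0},{"x":0,"y":0,"z":0,"roll":0}]' 0; python3 go.py .5056 .257 .22 .13
```

```text
t: 8.55
tool_pos: [0.6049, -0.027, 0.1247]
tool_rot: [3.083, 0.605, 0.002]
contact_force: [-2.9, 0.5, 6.7]
opening: 0.0514
t: 9.43
tool_pos: [0.6058, -0.0274, 0.2348]
tool_rot: [3.081, 0.605, 0.009]
contact_force: [-0.1, 0.5, -0.5]
opening: 0.0852
t 9.43 tcp [ 0.6058 -0.0274  0.2348] yaw 0.3878 tilt [ 0.0058 -0.001  -1.    ] open 0.0852 F [-0.1  0.5 -0.5] M [ 0.03  0.   -0.03]
full-scale units tool xyz [ 0.246 -5.02   0.231] mm [  14.7 -301.2   13.9]
roll units 2.148
```

```bash
python3 -m crank '[{"x":0.03,"y":-0.4,"z":0,"roll":0},{"x":0.03,"y":-0.7,"z":0,"roll":0},{"x":0.03,"y":-0.8,"z":0,"roll":0},{"x":0.03,"y":-0.8,"z":0,"roll":0},{"x":0.03,"y":-0.8,"z":0,"roll":0},{"x":0.03,"y":-0.8,"z":0,"roll":0},{"x":0.04,"y":-0.72,"z":0,"roll":0},{"x":0,"y":0,"z":0,"roll":0.7},{"x":0,"y":0,"z":0,"roll":0.7},{"x":0,"y":0,"z":0,"roll":0.74}]'; python3 go.py .5056 .257 .15 .13
python3 - <<'E'
from station import ctrl
from ov import *
for n in('scene','top'):cv2.imwrite(f'pics/{n}8.png',ctrl.get_image(n)['img'][:,:,::-1])
P={n:f'pics/{n}8.png' for n in K}
for z in(.124,):
  r=[]
  for n in('scene','top'):
    c=np.array([.6043,-.0268,z]);u,v=proj(n,c)[0].round().astype(int);im,o,s=crop(P[n],u,v,48,50,8)
    line(im,n,cl(c,.027),(0,255,255),s,o);line(im,n,cl(c,.017),(0,255,0),s,o);line(im,n,cl(c-[0,0,.014],.038),(255,0,255),s,o);r.append(im)
  cv2.imwrite('pics/ov8.png',np.hstack(r))
for zf in(False,True):print(edgefit(P,[.6043,-.0268,.124],[(.027,0),(.017,0)],zfix=zf))
E
```

```text
t: 10.68
tool_pos: [0.5005, 0.2575, 0.2288]
tool_rot: [3.134, 0.203, -0.007]
contact_force: [-0.6, -0.7, 0.1]
opening: 0.0853
t 10.68 tcp [0.5005 0.2575 0.2288] yaw 0.1295 tilt [-0.0042 -0.001  -1.    ] open 0.0853 F [-0.6 -0.7  0.1] M [-0.05 -0.02  0.02]
full-scale units tool xyz [0.089 0.019 1.314] mm [ 5.4  1.2 78.8]
roll units -0.004
(array([ 0.6037953 , -0.02529641,  0.12170621]), np.float64(-929.6109008789062))
(array([ 0.60404509, -0.02564719,  0.12798973]), np.float64(-915.9147338867188))
```

View pics/ov8.png

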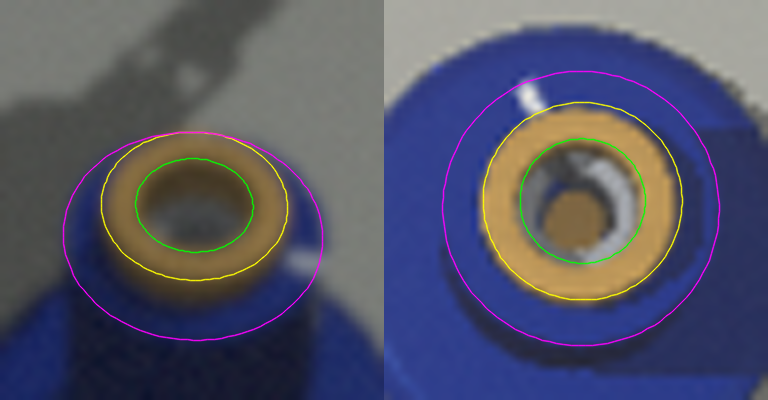

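The collar sits level, with its top fitted at z ≈ 0.122 m against 0.124 m if seated. Now the chuck.

```bash
python3 -m crank '[{"x":0.04,"y":0.02,"z":0.5,"roll":0},{"x":0,"y":0,"z":0.6,"roll":0},{"x":0,"y":0,"z":0.2,"roll":0},{"x":0,"y":0,"z":0,"roll":0},{"x":0,"y":0,"z":0,"roll":0}]'; python3 go.py .5056 .257 .092 .13
python3 - <<'E'
from station import ctrl
from ov import *
r=[]
for n in('scene','top'):
    cv2.imwrite(f'pics/{n}9.png',ctrl.get_image(n)['img'][:,:,::-1])
    c=np.array([.5056,.257,.12]);u,v=proj(n,c)[0].round().astype(int);im,o,s=crop(f'pics/{n}9.png',u,v,64,70,6);r.append(im)
cv2.imwrite('pics/c9.png',np.hstack(r))
E
```

```text
t: 11.4
tool_pos: [0.5058, 0.2563, 0.155]
tool_rot: [-3.134, -0.206, -0.003]
contact_force: [0.1, 0.5, -0.1]
opening: 0.0854
t 11.40 tcp [0.5058 0.2563 0.155 ] yaw 0.1314 tilt [ 2.2e-03  8.0e-04 -1.0e+00] open 0.0854 F [ 0.1  0.5 -0.1] M [ 0.02 -0.01 -0.02]
full-scale units tool xyz [-0.005 -0.012  1.051] mm [-0.3 -0.7 63. ]
roll units 0.012
```

View pics/c9.png

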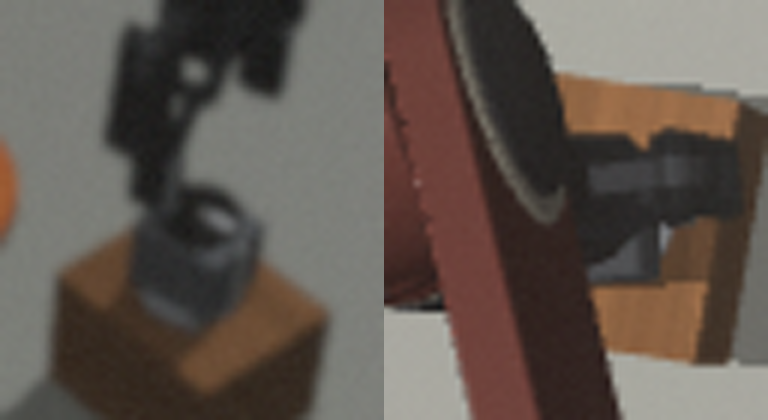

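```bash
python3 -m crank '[{"x":0,"y":0,"z":0.3,"roll":0},{"x":0,"y":0,"z":0.4,"roll":0},{"x":0,"y":0,"z":0.25,"roll":0},{"x":0,"y":0,"z":0.05,"roll":0},{"x":0,"y":0,"z":0,"roll":0}]'; python3 go.py .5056 .257 .094 .13
```

```text
t: 12.12
tool_pos: [0.5053, 0.2559, 0.0936]
tool_rot: [-3.135, -0.206, -0.0]
contact_force: [0.8, 1.0, -0.4]
opening: 0.0851
t 12.12 tcp [0.5053 0.2559 0.0936] yaw 0.1310 tilt [ 3.e-04  1.e-04 -1.e+00] open 0.0851 F [ 0.8  1.  -0.4] M [-0.04 -0.    0.02]
full-scale units tool xyz [ 0.007 -0.017 -0.006] mm [ 0.4 -1.  -0.4]
roll units 0.008
```

```bash
python3 -m crank '[{"x":0,"y":-0.01,"z":0,"roll":0},{"x":0,"y":0,"z":0,"roll":0},{"x":0,"y":0,"z":0,"roll":0},{"x":0,"y":0,"z":0,"roll":0},{"x":0,"y":0,"z":0,"roll":0},{"x":0,"y":0,"z":0,"roll":0},{"x":0,"y":0,"z":0,"roll":0}]' 0.8 90; python3 go.py .5056 .257 .094 .13
```

```text
t: 13.0
tool_pos: [0.5058, 0.2567, 0.0947]
tool_rot: [-3.134, -0.206, -0.003]
contact_force: [-0.4, -0.1, 5.8]
opening: 0.0389
t 13.00 tcp [0.5058 0.2567 0.0947] yaw 0.1310 tilt [ 1.9e-03  5.0e-04 -1.0e+00] open 0.0389 F [-0.4 -0.1  5.8] M [-0.08  0.02 -0.  ]
full-scale units tool xyz [-0.003 -0.006  0.011] mm [-0.2 -0.3  0.7]
roll units 0.009
```

```bash
python3 -m crank '[{"x":0,"y":0,"z":-0.1,"roll":0},{"x":0,"y":0,"z":-0.4,"roll":0},{"x":0,"y":0,"z":-0.6,"roll":0},{"x":0,"y":0,"z":-0.6,"roll":0},{"x":0,"y":0,"z":-0.5,"roll":0},{"x":0,"y":0,"z":-0.15,"roll":0},{"x":0,"y":0,"z":0,"roll":0},{"x":0,"y":0,"z":0,"roll":0}]' ; python3 go.py .6043 -.0268 .235 .45
python3 - <<'E'
from station import ctrl
from ov import *
r=[]
p=ctrl.get_obs()['tool_pos']
for n in('scene','top'):
    cv2.imwrite(f'pics/{n}10.png',ctrl.get_image(n)['img'][:,:,::-1])
    u,v=proj(n,p)[0].round().astype(int);im,o,s=crop(f'pics/{n}10.png',u,v,64,70,6);r.append(im)
cv2.imwrite('pics/c10.png',np.hstack(r))
E
```

```text
t: 14.0
tool_pos: [0.5039, 0.2561, 0.2319]
tool_rot: [3.134, 0.206, -0.006]
contact_force: [0.0, 0.2, -4.4]
opening: 0.0393
t 14.00 tcp [0.5039 0.2561 0.2319] yaw 0.1310 tilt [-0.004  -0.0014 -1.    ] open 0.0393 F [ 0.   0.2 -4.4] M [-0.06  0.05 -0.  ]
full-scale units tool xyz [ 1.043  4.893 -0.052] mm [ 62.6 293.6  -3.1]
roll units -2.658
```

View pics/c10.png

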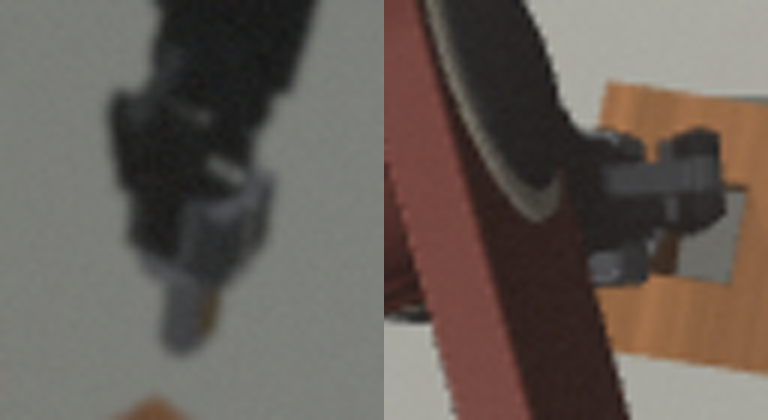

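```bash
python3 -m crank '[{"x":0.06,"y":0.35,"z":0,"roll":0},{"x":0.13,"y":0.6,"z":0,"roll":0},{"x":0.15,"y":0.7,"z":0,"roll":0},{"x":0.15,"y":0.7,"z":0,"roll":0},{"x":0.15,"y":0.7,"z":0,"roll":0},{"x":0.15,"y":0.7,"z":0,"roll":0},{"x":0.15,"y":0.65,"z":0,"roll":0},{"x":0.1,"y":0.48,"z":0,"roll":0},{"x":0,"y":0,"z":0.3,"roll":0},{"x":0,"y":0,"z":0,"roll":0}]' ; python3 -m crank '[{"x":0,"y":0,"z":0,"roll":0}]'; python3 go.py .6043 -.0268 .205 
cat > ovk.py <<'E'
from station import ctrl
from ov import *
import sys
k=sys.argv[1];ob=ctrl.get_obs();p=ob['tool_pos']
from scipy.spatial.transform import Rotation as Ro
M=Ro.from_rotvec(ob['tool_rot']).as_matrix();yaw=np.arctan2(M[1,0],M[0,0])
dx=float(sys.argv[2]) if len(sys.argv)>2 else 0
org=p+M@[dx,0,.0247]
r=[];hub=np.array([.6043,-.0268,.11])
for n in('scene','top'):
    cv2.imwrite(f'pics/{n}{k}.png',ctrl.get_image(n)['img'][:,:,::-1])
    c=(org+hub)/2;u,v=proj(n,c)[0].round().astype(int);im,o,s=crop(f'pics/{n}{k}.png',u,v,48,70,8)
    line(im,n,cl(org,.024),(0,255,255),s,o)
    line(im,n,cl(org-[0,0,.047],.010),(0,255,0),s,o)
    line(im,n,np.array([org,org-[0,0,.05]]),(0,0,255),s,o)
    for z in(.006,.044):line(im,n,box(org+[0,0,z],yaw,.048,.04),(255,0,255),s,o)
    line(im,n,cl(hub+[0,0,.014],.017),(255,255,0),s,o);r.append(im)
cv2.imwrite(f'pics/ovk{k}.png',np.hstack(r))
E
python3 ovk.py 11
```

```text
t: 15.35
tool_pos: [0.6032, -0.025, 0.2127]
tool_rot: [-3.133, -0.205, 0.01]
contact_force: [-0.0, -0.8, -4.2]
opening: 0.0385
t: 15.48
tool_pos: [0.6046, -0.0247, 0.2157]
tool_rot: [-3.134, -0.207, 0.002]
contact_force: [0.9, 0.3, -3.6]
opening: 0.0388
t 15.47 tcp [ 0.6046 -0.0247  0.2157] yaw 0.1322 tilt [-1.5e-03  5.0e-04 -1.0e+00] open 0.0388 F [ 0.9  0.3 -3.6] M [ 0.03 -0.01  0.03]
full-scale units tool xyz [-0.009  0.034  0.178] mm [-0.5  2.1 10.7]
```

View pics/ovk11.png

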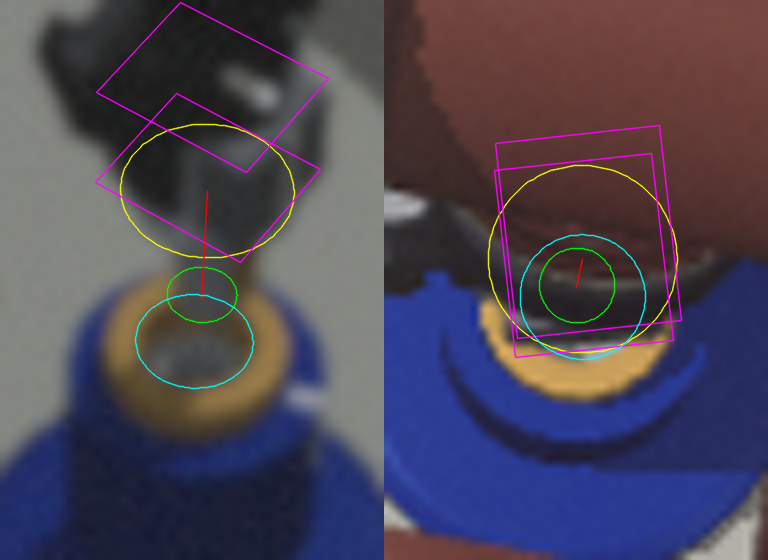

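```bash
python3 - <<'E'
from ov import *
r=[]
for n,u,v in(('scene',302,218),('top',286,185)):
    im,o,s=crop(f'pics/{n}11.png',u,v,38,58,10)
    im=np.clip((im/255.)**.55*255,0,255).astype(np.uint8)
    for k in range(0,60,10):
        if k<38:im[:,k*s]=(0,255,255);cv2.putText(im,str(o[0]+k),(k*s+2,10),0,.35,(0,255,255),1)
        im[k*s:k*s+1,:]=(0,255,0);cv2.putText(im,str(o[1]+k),(2,k*s+10),0,.35,(0,255,0),1)
    r.append(im)
cv2.imwrite('pics/c11.png',np.hstack(r))
E
```

```text
(no output)
```

View pics/c11.png

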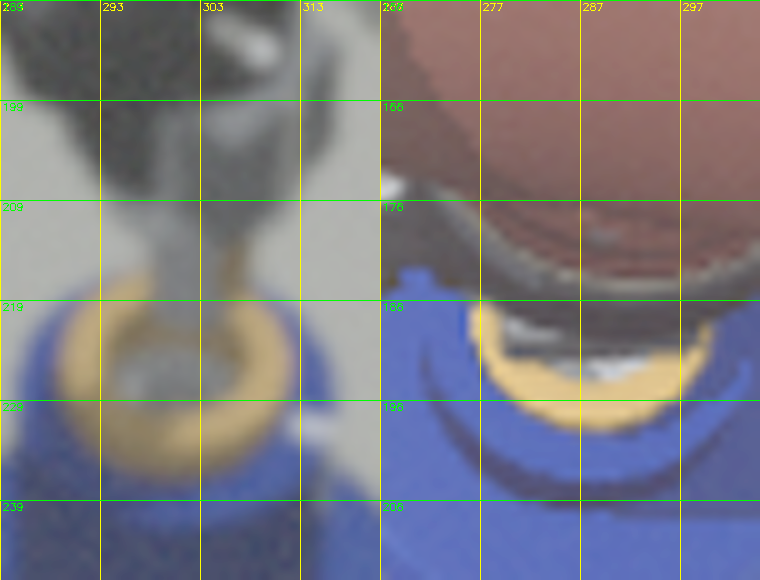

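```bash
python3 - <<'E'
from ov import *
org=np.array([.6046,-.0247,.2157-.0247])
for z in(-.03,-.04,-.047,-.05):print(z,proj('scene',org+[0,0,z])[0], proj('scene',circ(org+[0,0,z],.01)).min(0),proj('scene',circ(org+[0,0,z],.01)).max(0))
im=cv2.imread('pics/scene11.png').astype(int)
for v in(212,214,216,218,220):print(v,[tuple(im[v,u][::-1]) for u in range(295,312)])
J=[(proj('scene',org+d)-proj('scene',org))[0] for d in np.eye(3)*.001];print(np.round(J,3))
E
```

```text
-0.03 [301.00528277 213.73547984] [296.58261838 210.29691747] [305.4285827  217.21422991]
-0.04 [300.8660983  216.47171337] [296.47465709 213.04158738] [305.2581661  219.94164386]
-0.047 [300.76983244 218.36420791] [296.39998645 214.94004782] [305.14029889 221.82790681]
-0.05 [300.7288648  219.16959254] [296.36820902 215.74800381] [305.09013843 222.63060683]
212 [(np.int64(119), np.int64(121), np.int64(118)), (np.int64(109), np.int64(110), np.int64(107)), (np.int64(94), np.int64(97), np.int64(96)), (np.int64(87), np.int64(89), np.int64(91)), (np.int64(82), np.int64(86), np.int64(87)), (np.int64(78), np.int64(80), np.int64(82)), (np.int64(74), np.int64(76), np.int64(78)), (np.int64(67), np.int64(70), np.int64(72)), (np.int64(58), np.int64(61), np.int64(61)), (np.int64(52), np.int64(55), np.int64(55)), (np.int64(50), np.int64(51), np.int64(50)), (np.int64(51), np.int64(49), np.int64(47)), (np.int64(64), np.int64(63), np.int64(60)), (np.int64(84), np.int64(84), np.int64(79)), (np.int64(103), np.int64(106), np.int64(101)), (np.int64(120), np.int64(122), np.int64(117)), (np.int64(127), np
[... 2455 characters left out ...]
t64(71), np.int64(50)), (np.int64(73), np.int64(67), np.int64(59)), (np.int64(72), np.int64(70), np.int64(68)), (np.int64(69), np.int64(69), np.int64(70)), (np.int64(71), np.int64(71), np.int64(73)), (np.int64(68), np.int64(69), np.int64(71)), (np.int64(68), np.int64(68), np.int64(70)), (np.int64(70), np.int64(68), np.int64(65)), (np.int64(87), np.int64(77), np.int64(63)), (np.int64(113), np.int64(94), np.int64(63)), (np.int64(134), np.int64(109), np.int64(68)), (np.int64(139), np.int64(114), np.int64(74)), (np.int64(128), np.int64(106), np.int64(84)), (np.int64(105), np.int64(93), np.int64(97)), (np.int64(82), np.int64(82), np.int64(109))]
[[ 0.339  0.238]
 [ 0.299 -0.255]
 [ 0.015 -0.288]]
```

```bash
python3 -m crank '[{"x":0,"y":0.035,"z":0.1,"roll":0},{"x":0,"y":0,"z":0,"roll":0},{"x":0,"y":0,"z":0,"roll":0}]'; python3 go.py .6043 -.0268 .205 
python3 - <<'E'
from station import ctrl
from ov import *
from scipy.spatial.transform import Rotation as Ro
ims={n:[] for n in K}; 
for i in range(3):
    for n in K: ims[n].append(ctrl.get_image(n)['img'][:,:,::-1].astype(np.float32))
ob=ctrl.get_obs();p=ob['tool_pos'];print(p)
org=p-[0,0,.0247];yaw=.131
for n in K:
    m=np.mean(ims[n],0);cv2.imwrite(f'pics/{n}12.png',m.astype(np.uint8))
    if n=='scene':
        for z in(-.03,-.035,-.04):
            c=proj(n,circ(org+[0,0,z],.01,400));i=c[:,0].argmin()
            v=int(round(c[i,1]));row=m[v,290:302].mean(1);print('left edge pred',c[i].round(2),v,row.round(0))
            X=np.array([np.cos(yaw),np.sin(yaw),0]);Y=np.array([-X[1],X[0],0])
            k=proj(n,org+[0,0,z]+X*.0145+Y*.003)[0];v=int(round(k[1]));print('key right pred',k.round(2),v,m[v,302:314].mean(1).round(0))
        print('hub',edgefit({'scene':'pics/scene12.png'},[.6043,-.0268,.124],[(.027,0)],('scene',),True))
E
```

```text
t: 15.95
tool_pos: [0.6054, -0.0277, 0.2105]
tool_rot: [-3.135, -0.206, 0.0]
contact_force: [-0.2, 0.1, -4.0]
opening: 0.039
t 15.95 tcp [ 0.6054 -0.0277  0.2105] yaw 0.1311 tilt [-1.e-04  0.e+00 -1.e+00] open 0.0390 F [-0.2  0.1 -4. ] M [0.02 0.   0.02]
full-scale units tool xyz [-0.015 -0.017  0.091] mm [-0.9 -1.   5.5]
[ 0.60545664 -0.02780805  0.21064191]
left edge pred [295.9  216.07] 216 [130. 126. 120. 116. 112. 110. 103.  90.  79.  75.  74.  71.]
key right pred [306.38 218.19] 218 [ 69.  65.  63.  60.  64.  80.  94.  99. 107. 119. 127. 132.]
left edge pred [295.84 217.44] 217 [120. 112. 106. 106. 108. 108. 105.  90.  77.  73.  72.  69.]
key right pred [306.29 219.55] 220 [ 68.  67.  63.  60.  69.  91. 103. 105.  96.  90.  96. 113.]
left edge pred [295.79 218.79] 219 [ 93. 101. 109. 111. 110. 104.  95.  82.  73.  73.  74.  70.]
key right pred [306.2 220.9] 221 [ 70.  67.  63.  62.  72.  92. 107. 110. 106.  91.  83.  98.]
hub (array([ 0.6066415 , -0.02868429,  0.11880963]), np.float64(-173.71998596191406))
```

```bash
python3 -m crank '[{"x":-0.02,"y":0,"z":0.25,"roll":0},{"x":0,"y":0,"z":0.2,"roll":0},{"x":0,"y":0,"z":0.05,"roll":0},{"x":0,"y":0,"z":0,"roll":0},{"x":0,"y":0,"z":0,"roll":0}]'; python3 go.py .6043 -.0268 .1767
python3 - <<'E'
from station import ctrl
from ov import *
r=[]
for n,u,v in(('scene',302,222),('top',286,185)):
    m=np.mean([ctrl.get_image(n)['img'][:,:,::-1].astype(np.float32) for i in range(2)],0)
    cv2.imwrite(f'pics/{n}13.png',m.astype(np.uint8))
    im,o,s=crop(f'pics/{n}13.png',u,v,38,50,10)
    im=np.clip((im/255.)**.55*255,0,255).astype(np.uint8)
    r.append(im)
cv2.imwrite('pics/c13.png',np.hstack(r))
E
```

```text
t: 16.88
tool_pos: [0.6046, -0.028, 0.181]
tool_rot: [3.135, 0.206, 0.001]
contact_force: [-0.3, 0.9, -4.2]
opening: 0.039
t 16.88 tcp [ 0.6046 -0.028   0.181 ] yaw 0.1310 tilt [ 9.e-04 -1.e-04 -1.e+00] open 0.0390 F [-0.3  0.9 -4.2] M [-0.02 -0.02 -0.01]
full-scale units tool xyz [-0.002 -0.02   0.072] mm [-0.1 -1.2  4.3]
```

View pics/c13.png

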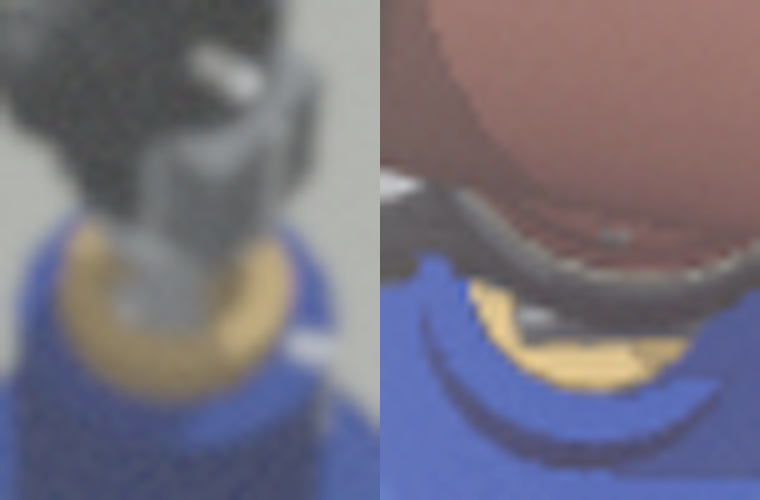

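```bash
python3 -m crank '[{"x":0,"y":0,"z":0.04,"roll":0},{"x":0,"y":0,"z":0.03,"roll":0},{"x":0,"y":0,"z":0,"roll":0}]'; python3 -m crank '[{"x":0,"y":0,"z":0.02,"roll":0},{"x":0,"y":0,"z":0.0,"roll":0}]';python3 go.py .6043 -.0268 .1767
```

```text
t: 17.45
tool_pos: [0.604, -0.0279, 0.1759]
tool_rot: [-3.135, -0.206, 0.001]
contact_force: [-0.4, 0.1, -4.6]
opening: 0.0391
t: 17.7
tool_pos: [0.6041, -0.0279, 0.175]
tool_rot: [-3.135, -0.206, 0.0]
contact_force: [0.6, 0.4, -3.9]
opening: 0.039
t 17.70 tcp [ 0.6041 -0.0279  0.175 ] yaw 0.1309 tilt [-2.e-04  1.e-04 -1.e+00] open 0.0390 F [ 0.6  0.4 -3.9] M [-0.05  0.09  0.01]
full-scale units tool xyz [ 0.005 -0.018 -0.028] mm [ 0.3 -1.1 -1.7]
```

```bash
python3 -m crank '[{"x":0,"y":0,"z":0.03,"roll":0},{"x":0,"y":0,"z":0,"roll":0},{"x":0,"y":0,"z":0,"roll":0}]'; python3 go.py .6043 -.0268 .1767
```

```text
t: 18.08
tool_pos: [0.6042, -0.0279, 0.1733]
tool_rot: [-3.135, -0.206, 0.0]
contact_force: [-0.3, 0.4, -4.2]
opening: 0.0393
t 18.07 tcp [ 0.6042 -0.0279  0.1733] yaw 0.1310 tilt [-1.e-04  1.e-04 -1.e+00] open 0.0393 F [-0.3  0.4 -4.2] M [0.04 0.01 0.02]
full-scale units tool xyz [ 0.004 -0.018 -0.057] mm [ 0.2 -1.1 -3.4]
```

```bash
python3 -m crank '[{"x":0,"y":0,"z":0.03,"roll":0},{"x":0,"y":0,"z":0.03,"roll":0},{"x":0,"y":0,"z":0,"roll":0}]'; python3 -m crank '[{"x":0,"y":0,"z":0.03,"roll":0},{"x":0,"y":0,"z":0.03,"roll":0},{"x":0,"y":0,"z":0,"roll":0}]'; python3 go.py .6043 -.0268 .1627
```

```text
t: 18.45
tool_pos: [0.604, -0.0279, 0.1693]
tool_rot: [-3.135, -0.205, 0.001]
contact_force: [0.7, -0.4, -4.9]
opening: 0.0388
t: 18.82
tool_pos: [0.604, -0.0279, 0.1658]
tool_rot: [-3.135, -0.206, 0.001]
contact_force: [-0.0, -0.3, -4.7]
opening: 0.039
t 18.82 tcp [ 0.604  -0.0279  0.1658] yaw 0.1310 tilt [-5.e-04  1.e-04 -1.e+00] open 0.0390 F [-0.  -0.3 -4.7] M [-0.   -0.01 -0.02]
full-scale units tool xyz [ 0.007 -0.018  0.052] mm [ 0.4 -1.1  3.1]
```

```bash
python3 -m crank '[{"x":0,"y":0,"z":0.03,"roll":0},{"x":0,"y":0,"z":0.02,"roll":0},{"x":0,"y":0,"z":0,"roll":0}]'; python3 -m crank '[{"x":0,"y":0,"z":0.02,"roll":0},{"x":0,"y":0,"z":0,"roll":0}]'; python3 go.py .6043 -.0268 .1627
```

```text
t: 19.2
tool_pos: [0.6041, -0.0279, 0.1629]
tool_rot: [-3.135, -0.206, 0.001]
contact_force: [-0.2, 0.1, -4.3]
opening: 0.0391
t: 19.45
tool_pos: [0.6044, -0.0279, 0.1626]
tool_rot: [3.135, 0.206, 0.001]
contact_force: [-1.5, 0.9, 0.4]
opening: 0.0395
t 19.45 tcp [ 0.6044 -0.0279  0.1626] yaw 0.1310 tilt [ 5.e-04 -1.e-04 -1.e+00] open 0.0395 F [-1.5  0.9  0.4] M [ 0.04  0.28 -0.05]
full-scale units tool xyz [ 0.001 -0.019 -0.001] mm [ 0.  -1.1 -0.1]
```

```bash
python3 -m crank '[{"x":0,"y":0,"z":0,"roll":-0.4},{"x":0,"y":0,"z":0,"roll":-0.5},{"x":0,"y":0,"z":0,"roll":-0.5},{"x":0,"y":0,"z":0,"roll":-0.5},{"x":0,"y":0,"z":0,"roll":0}]'; python3 go.py .6043 -.0268 .1627 .45
```

```text
t: 20.08
tool_pos: [0.6046, -0.0283, 0.1624]
tool_rot: [3.09, 0.559, 0.001]
contact_force: [-0.7, -1.6, -2.3]
opening: 0.0392
t 20.07 tcp [ 0.6046 -0.0283  0.1624] yaw 0.3582 tilt [ 1.e-03 -9.e-04 -1.e+00] open 0.0392 F [-0.7 -1.6 -2.3] M [-0.29  0.1  -0.03]
full-scale units tool xyz [ 0.005 -0.026 -0.004] mm [ 0.3 -1.5 -0.3]
roll units -0.765
```

```bash
python3 -m crank '[{"x":0,"y":0,"z":0.02,"roll":-0.25},{"x":0,"y":0,"z":0,"roll":-0.25},{"x":0,"y":0,"z":0,"roll":-0.25},{"x":0,"y":0,"z":0,"roll":0},{"x":0,"y":0,"z":0,"roll":0}]'; python3 go.py .6043 -.0268 .1627 .45
```

```text
t: 20.7
tool_pos: [0.6038, -0.0276, 0.1598]
tool_rot: [-3.062, -0.699, 0.002]
contact_force: [-0.3, 0.7, -4.5]
opening: 0.039
t 20.70 tcp [ 0.6038 -0.0276  0.1598] yaw 0.4490 tilt [-1.3e-03  6.0e-04 -1.0e+00] open 0.0390 F [-0.3  0.7 -4.5] M [ 0.03  0.   -0.02]
full-scale units tool xyz [ 0.014 -0.009 -0.049] mm [ 0.8 -0.5 -2.9]
roll units -0.008
```

The key dropped in: z fell below the floor-contact level with no force. Pressing against the spring now.

```bash
python3 -m crank '[{"x":0,"y":0,"z":0.04,"roll":0},{"x":0,"y":0,"z":0.03,"roll":0},{"x":0,"y":0,"z":0,"roll":0},{"x":0,"y":0,"z":0,"roll":0}]' - 110; python3 -m crank '[{"x":0,"y":0,"z":0.03,"roll":0},{"x":0,"y":0,"z":0.03,"roll":0},{"x":0,"y":0,"z":0,"roll":0},{"x":0,"y":0,"z":0,"roll":0}]'; python3 go.py .6043 -.0268 .1487 .45
```

```text
t: 21.2
tool_pos: [0.6044, -0.0279, 0.1568]
tool_rot: [3.063, 0.699, 0.001]
contact_force: [0.7, 0.5, -1.6]
opening: 0.0387
t: 21.7
tool_pos: [0.6046, -0.0279, 0.1536]
tool_rot: [3.063, 0.699, 0.002]
contact_force: [-1.7, 1.4, 4.7]
opening: 0.0386
t 21.70 tcp [ 0.6046 -0.0279  0.1536] yaw 0.4491 tilt [ 1.e-03  1.e-04 -1.e+00] open 0.0386 F [-1.7  1.4  4.7] M [0.32 0.53 0.02]
full-scale units tool xyz [ 0.004 -0.018  0.082] mm [ 0.2 -1.1  4.9]
roll units -0.008
```

```bash
python3 -m crank '[{"x":0,"y":0,"z":0.03,"roll":0},{"x":0,"y":0,"z":0.03,"roll":0},{"x":0,"y":0,"z":0.03,"roll":0},{"x":0,"y":0,"z":0,"roll":0}]'; python3 -m crank '[{"x":0,"y":0,"z":0.02,"roll":0},{"x":0,"y":0,"z":0,"roll":0},{"x":0,"y":0,"z":0,"roll":0}]'; python3 go.py .6043 -.0268 .1487 .45
```

```text
t: 22.2
tool_pos: [0.6047, -0.0278, 0.1491]
tool_rot: [3.063, 0.7, 0.002]
contact_force: [-4.0, 2.7, 9.3]
opening: 0.0389
t: 22.58
tool_pos: [0.6048, -0.0278, 0.1488]
tool_rot: [3.063, 0.7, 0.002]
contact_force: [-5.7, 1.8, 12.3]
opening: 0.0386
t 22.57 tcp [ 0.6048 -0.0278  0.1488] yaw 0.4491 tilt [ 1.2e-03  1.0e-04 -1.0e+00] open 0.0386 F [-5.7  1.8 12.3] M [0.51 1.27 0.04]
full-scale units tool xyz [ 0.    -0.019  0.002] mm [ 0.  -1.1  0.1]
roll units -0.007
```

```bash
python3 -m crank '[{"x":0,"y":0,"z":0.02,"roll":0},{"x":0,"y":0,"z":0.01,"roll":0},{"x":0,"y":0,"z":0,"roll":0},{"x":0,"y":0,"z":0,"roll":0}]'; python3 go.py .6043 -.0268 .1487 .45
python3 - <<'E'
from station import ctrl
from ov import *
r=[]
for n,u,v in(('scene',302,222),('top',286,185)):
    m=ctrl.get_image(n)['img'][:,:,::-1].astype(np.float32)
    cv2.imwrite(f'pics/{n}14.png',m.astype(np.uint8))
    im,o,s=crop(f'pics/{n}14.png',u,v,38,56,10)
    im=np.clip((im/255.)**.55*255,0,255).astype(np.uint8)
    r.append(im)
cv2.imwrite('pics/c14.png',np.hstack(r))
E
```

```text
t: 23.08
tool_pos: [0.6049, -0.0278, 0.1488]
tool_rot: [3.063, 0.7, 0.002]
contact_force: [-9.9, 3.0, 20.4]
opening: 0.0386
t 23.07 tcp [ 0.6049 -0.0278  0.1488] yaw 0.4492 tilt [ 1.1e-03  1.0e-04 -1.0e+00] open 0.0386 F [-9.9  3.  20.4] M [ 0.68  1.98 -0.04]
full-scale units tool xyz [-0.001 -0.019  0.002] mm [-0.1 -1.1  0.1]
roll units -0.007
```

View pics/c14.png

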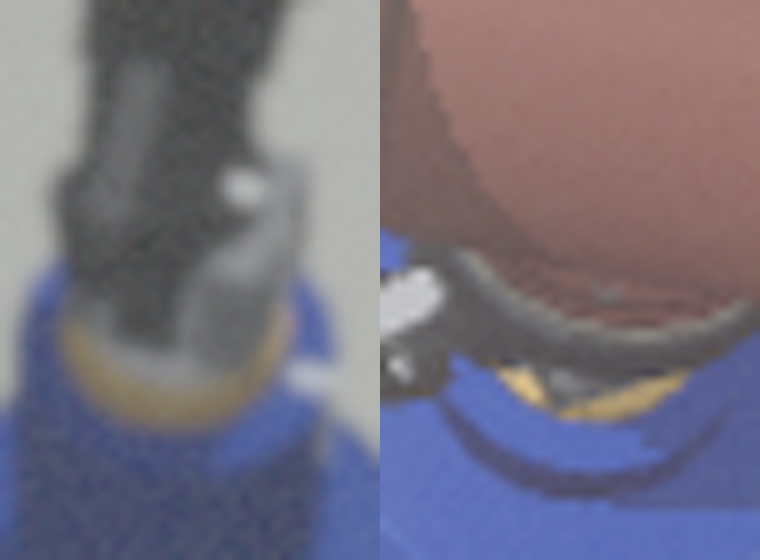

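View pics/scene14.png

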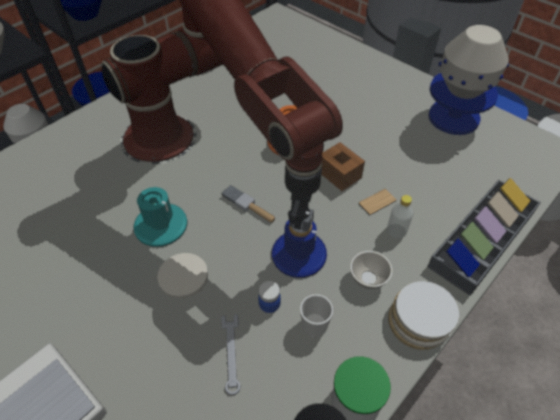

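```bash
python3 -m crank '[{"x":0,"y":0,"z":0,"roll":0},{"x":0,"y":0,"z":0,"roll":0},{"x":0,"y":0,"z":0,"roll":0},{"x":0,"y":0,"z":0,"roll":0}]'; python3 -c "
from station import ctrl
print(ctrl.finish_job())"
```

```text
t: 23.68
tool_pos: [0.6049, -0.0278, 0.1488]
tool_rot: [3.063, 0.7, 0.002]
contact_force: [-9.8, 2.3, 19.9]
opening: 0.039
the job is handed in; nothing more can be done
None
```

The collar is set in the pocket of the blue pedestal, narrow step down and released. The chuck is pushed fully home through it, and I handed the job in at 23.7 s with the gripper still pressing it down.

**Collar:** It met a hard stop with the gripper at z = 0.1246 m, the height for the flange lying on the hub. The two-camera fit put its top at z = 0.122 m, against 0.124 m expected, and it looked level.

**Chuck:**
- The shaft entered the bore without resistance.
- The key came to rest on the pocket floor at gripper z = 0.1626 m.
- I turned it from yaw 0.13 to 0.45, and the key dropped into the keyway.
- Pressing against the spring, it stopped at z = 0.1488 m, which is 13.8 mm lower. The text gives 14 mm between key on the floor and fully home.

**Last check:** The height held steady while the upward force rose from 12 N to 20 N, so the shoulder is on the collar. The final pictures show it seated there, and the other things look to be where they were.

**What disagreed:**
- The gripper opening read 1–2 mm below the true widths of the collar and the block.
- Before the collar was placed, one overlay suggested it had slipped about 5 mm in the grip. The contact height showed it had not.
- About 10 N of sideways force remains while the chuck is held home.

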